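# Dry lay-up of a ukulele before gluing

## Robot

A 7-joint arm with a two-finger parallel gripper is mounted at the origin on the work surface. World frame = base frame: x ahead of the robot, y to its left, z up, the work surface at z = 0. Lengths are in m, angles in rad, forces in N, time in s.
With the tool pointing down it reaches from about 0.425 to 0.925 m from the base axis. Payload 6.8 kg.
Tool frame: the origin (TCP) lies at the very end of the fingers, on their centre line; the grasp point (between the pads) lies 19 mm behind it; z points along the fingers, y is the line along which they close (so a half turn about z gives the same grasp; the last joint's range is limited). The gripper opens to 85 mm and grips with 20 to 120 N. Pads are 22 mm wide; open, the fingers measure 114 mm over their backs; the gripper's body (76 mm by 85 mm) begins 54 mm behind the grasp point. The pads swing forward as they close: fully open they stand 13 mm farther back than shut.
Start: joints at [-1.237, 0.477, 0.022, 1.555, -0.011, 1.109, -0.083], TCP at [0.289, 0.61, 0.231] pointing down, gripper open.
Joint ranges: [-2.96, 2.96], [-0.34, 2.1], [-1.41, 1.46], [0.24, 2.44], [-1.37, 4.51], [0.17, 1.92], [-2.96, 2.96]. Speed limits (rad/s): [2.39, 2.39, 3.14, 3.14, 3.14, 3.14, 3.14].

## Interface

Orientations are given as a unit quaternion [w, x, y, z].
In Python, from station import bot gives the robot as it stands.
- The arm moves only by the tool jog_arm, never from a script. Its argument "motion" is a list of rows, each a list of 7 numbers: the turn, a rotation vector about the tool's x, y, z in rad, then the shift along the tool's x, y, z in mm, then the finger opening in mm, from 0 to 85.4. A call has 1 to 10 rows; each row is the pose to reach, as a shift and turn from the pose commanded when the call began, along the tool's axes at that moment; what a row does not reach only later rows make up. A row lasts 1/8 s, in which the tool goes at most 62.5 mm and 10.7 degrees, less where a joint would pass 70% of its speed; a pose out of reach is approached as far as the arm can. A call with a gripper value outside its range is refused whole. The fingers move at their own pace and stop on an object; "grip_force" is the grip in N (left out, the last holds). Time passes only in rows, so rows that repeat a pose let the fingers close. It gives the time, the measured TCP pose, the force, the opening and the grip force at its end, in the units of the state.
- bot.get_obs(): the state, without advancing time (a new reading comes with each control period).
- bot.read_camera(name): name is "scene" or "top" or "wrist"; returns a dict with "pixels" (420x560x3 uint8, red, green, blue), "camera_matrix" (3x3 intrinsics, pixels), "T" (4x4, takes a point from camera to world coordinates); the wrist camera has in their place "tool_from_camera" (4x4, takes a point from camera to tool coordinates, whose origin is the TCP and whose axes are the flange's). Camera axes: x right, y down, z forward; pixel columns grow to the right and rows downward; lengths in m; the calibration is good to about 2 mm. A picture is of the moment at which its call begins: read the wrist's pose just before it. There is no depth.
- bot.hand_in(): hands the job in; it is judged then, once.
Trained networks look in a picture, given as the dict that the camera call returned (one of the last four; its "shot" number tells which), for a name from the list of things; names that differ only in an ending like _2 or _b are one class to them, and where a whole thing is asked for, a point or a joint stands for the part that bears it (a point fixed in the world has none). Each returns a list of dicts, best first, with "score" (0 to 1); they miss things now and then, are a little off and sometimes report something else, mostly with a low value. They report only what shows in the picture. A call takes as long as a camera call. They do not tell look-alikes from the thing itself.
- bot.spot_in(thing, picture): "xy" ([column, row] in pixels, amid what is visible of it).
- bot.tip_of(thing, picture): "xy" ([column, row] in pixels: a listed point, or the origin of a listed thing).
The state is a dict: "t": time; "q": joint angles; "joint_vel": joint speeds; "joint_torque": joint torques, N m; "eef_pos": TCP position; "tool_rot": TCP orientation; "contact_force": force on the tool from outside, world axes, zero at the start; "torque": the same for the moment, N m; "gripper_width": opening from 0.0 (shut) to 1.0 (fully open); "grasp_force": force on a finger pad.
Only numpy, scipy, OpenCV 4.12 (cv2) and the standard library are available. Lean on these libraries where they do the work, as an engineer would, in place of code of your own. Each camera call takes 0.05 s, during which the arm holds its last target. There are 200 camera calls.

## Task

Lay up the ukulele parts dry: on the soundboard, lay the long brace across on the narrow pencilled outline just behind the sound hole and the bridge patch on the wide outline between the brace and the tail end, then stand the brass weight on the middle of the patch. On the neck blank, set the heel block lengthwise on the outline at the foot end, and the dark heel cap lengthwise and centred on top of it. Leave the pail, the bored block and the clamp where they are.

Things in the scene. Friction and masses are not known exactly. Their poses are not given: they have to be found in the camera images.
- soundboard: Pale figure-of-eight plate, 230 mm long, 4 mm thick, fixed to the bench. Origin mid-length on its underside; +x to the narrow neck end (120 mm wide), -x to the wide tail end (156 mm). Dark sound hole, 47 mm, at x=+38 mm. Pencilled on top: brace outline 12 (x) by 118 mm (y), centred at x=0, y=0; patch outline 36 (x) by 82 mm (y), centred at x=-55 mm, y=0.
- neck_blank: Pale maple neck blank, 230 mm long, fixed to the bench. Origin mid-length on its underside; +x to the headstock (70 long, 62 wide, 12 mm thick, four dark dots), -x to the foot. Shaft 48 wide, 16 mm thick, x=-115 (foot) to +55 mm. Heel-block outline pencilled on top, 60 (x) by 44 mm (y), flush with the foot end, centred at x=-85 mm, y=0.
- brace: Long thin pale spruce brace, a stick 10 mm (x) by 116 mm (y) by 14 mm high, about 20 g. Origin at the centre of its underside, z up, lies flat at the start. On its outline its y lies along the soundboard's y (either way round).
- bridge_patch: Bridge patch, a thin flat pale maple plate 34 mm (x) by 80 mm (y) by 6 mm thick, about 20 g. Origin at the centre of its underside, z up, lies flat at the start. On its outline its y lies along the soundboard's y (either way round).
- weight: Turned brass weight, upright: a cylinder 32 mm in diameter and 36 mm high with a small knob on top (22 mm in diameter), 53 mm high in all, about 280 g. Origin at the centre of its underside, z up, stands at the start.
- heel_block: Heel block, a pale maple block 60 mm (x) by 44 mm (y) by 30 mm high, about 60 g. Origin at the centre of its underside, z up, lies flat at the start. On its outline its x lies along the neck's x (either way round).
- heel_cap: Heel cap, a dark wooden plate 50 mm (x) by 38 mm (y) by 9 mm thick, about 20 g. Origin at the centre of its underside, z up, lies flat at the start. On the block its x lies along the block's x (either way round).
- glue_pail: Bystander: open aluminium pail, 110 mm across, 80 mm high, loose, beyond the work. Origin at the centre of its underside.
- bored_block: Bystander: brown wooden block 90 by 90 by 70 mm high with one bored hole in its top, loose, beyond the work. Origin at the centre of its underside.
- clamp: Bystander: steel bar clamp lying flat, bar 220 mm along its y, jaws reaching 70 mm towards -x, 18 mm high, loose, beyond the work. Origin at the middle of the bar, on the bench.
Mind the look-alikes: they are no part of the job. Leave any pink or red look-alike of the heel_block alone.

How it is judged:
At the end, for the whole second after the job is handed in: Brace and patch flat on the soundboard, within 10 mm in x and y of their outlines' centres; heel block on its outline, cap centred on block, weight upright and centred on patch, each within 9 mm; all but the weight square within 0.17 rad; heights within 3 mm, tilt under 0.1 rad, at rest (x of brace in the frame of soundboard between -0.01 and 0.01 m and y of brace in the frame of soundboard between -0.01 and 0.01 m and z of brace in the frame of soundboard between 0.001 and 0.007 m and x of bridge_patch in the frame of soundboard between -0.065 and -0.045 m and y of bridge_patch in the frame of soundboard between -0.01 and 0.01 m and z of bridge_patch in the frame of soundboard between 0.001 and 0.007 m and x of weight in the frame of bridge_patch between -0.009 and 0.009 m and y of weight in the frame of bridge_patch between -0.009 and 0.009 m and z of weight in the frame of bridge_patch between 0.003 and 0.009 m and x of heel_block in the frame of neck_blank between -0.094 and -0.076 m and y of heel_block in the frame of neck_blank between -0.009 and 0.009 m and z of heel_block in the frame of neck_blank between 0.013 and 0.019 m and x of heel_cap in the frame of heel_block between -0.009 and 0.009 m and y of heel_cap in the frame of heel_block between -0.009 and 0.009 m and z of heel_cap in the frame of heel_block between 0.027 and 0.033 m and angle between the x axis of each of brace, bridge_patch and the x axis of soundboard, either way round below 0.17 rad and angle between the x axis of heel_block and the x axis of neck_blank, either way round below 0.17 rad and angle between the x axis of heel_cap and the x axis of heel_block, either way round below 0.17 rad and angle between each of brace, bridge_patch, weight, heel_block, heel_cap's own z axis and vertical below 0.1 rad and linear speed of each of brace, bridge_patch, weight, heel_block, heel_cap below 0.02 m/s and angular speed of each of brace, bridge_patch, weight, heel_block, heel_cap below 0.2 rad/s); the robot touches nothing.
It fails at once if the glue pail is pushed more than 25 mm (distance of glue_pail from where it was at the start of the episode above 0.025 m).
It fails at once if the bored block is pushed more than 25 mm (distance of bored_block from where it was at the start of the episode above 0.025 m).
It fails at once if the clamp is pushed more than 25 mm (distance of clamp from where it was at the start of the episode above 0.025 m).
It also fails if it takes over 120 s, if anything falls off the work surface, if the arm or the gripper's body presses on something with over 40 N, if the wrist force passes 120 N, or if a joint passes its speed limit or range.

## Working session

There is one attempt and no reset: what is moved stays moved. The work goes in short steps, Python scripts to look and compute and a tool call to move; the robot and the scene stay as the last step left them, time stands still between calls to the robot, and variables do not carry over. Pictures are saved under pics/ and viewed, at most 14 in all, crops included, and the job is handed in when it is done.

Besides the shell and the picture viewer there is one more tool, called after "Request:" in YAML: its name, and indented under it one key for each argument. jog_arm: Moves the arm, as the interface text tells. Its arguments: {"type":"object","properties":{"motion":{"type":"array"},"grip_force":{"type":"number"}},"required":["motion"]}

```bash
mkdir -p pics; ls; cat > h.py <<'E'
from station import bot
import numpy as np, cv2
from scipy.spatial.transform import Rotation as R
def save(p,n): cv2.imwrite('pics/'+n+'.png',cv2.cvtColor(p['pixels'],cv2.COLOR_RGB2BGR))
def world(p,uv,z):
    K=np.array(p['camera_matrix']);T=np.array(p['T'])
    d=T[:3,:3]@np.linalg.inv(K)@np.array([uv[0],uv[1],1.]);o=T[:3,3]
    return o+d*(z-o[2])/d[2]
def proj(p,X):
    K=np.array(p['camera_matrix']);T=np.array(p['T'])
    c=T[:3,:3].T@(np.array(X)-T[:3,3]);u=K@c;return u[:2]/u[2]
def wrist():
    o=bot.get_obs();p=bot.read_camera('wrist');p=dict(p)
    w,x,y,z=o['tool_rot'];M=np.eye(4);M[:3,:3]=R.from_quat([x,y,z,w]).as_matrix();M[:3,3]=o['eef_pos']
    p['T']=M@np.array(p['tool_from_camera']);return p
E
python3 - <<'E'
from h import *
o=bot.get_obs();print(o['t'],o['eef_pos'],o['tool_rot'],o['gripper_width'])
H=dict(soundboard=.004,neck_blank=.016,brace=.014,bridge_patch=.006,weight=.036,heel_block=.03,heel_cap=.009,glue_pail=.08,bored_block=.07,clamp=.018)
for n in ('top','scene'):
    p=bot.read_camera(n);save(p,n)
    for k in H:
        for f in ('spot_in','tip_of'):
            r=getattr(bot,f)(k,p)
            print(n,k,f,[(np.round(a['xy']).astype(int).tolist(),round(a['score'],2),np.round(world(p,a['xy'],H[k] if f=='spot_in' else 0)[:2],3).tolist()) for a in r[:4]])
print(bot.get_obs()['t'])
E
```

```text
pics
0.0 [0.28835925 0.60966116 0.23032759] [-1.47854363e-04  2.19090010e-01  9.75704240e-01 -8.84398065e-04] 1.0019048558629249
top soundboard spot_in [([354, 211], 0.76, [0.561, -0.134])]
top soundboard tip_of [([352, 212], 0.62, [0.561, -0.13]), ([130, 252], 0.37, [0.464, 0.381])]
top neck_blank spot_in [([237, 214], 0.56, [0.551, 0.136])]
top neck_blank tip_of [([235, 221], 0.6, [0.538, 0.141])]
top brace spot_in [([133, 208], 0.56, [0.564, 0.375])]
top brace tip_of [([130, 207], 0.8, [0.57, 0.385])]
top bridge_patch spot_in [([430, 304], 0.88, [0.351, -0.301])]
top bridge_patch tip_of [([431, 304], 0.58, [0.35, -0.305])]
top weight spot_in [([131, 250], 0.74, [0.465, 0.368])]
top weight tip_of [([131, 250], 0.79, [0.468, 0.378]), ([432, 305], 0.55, [0.348, -0.307])]
top heel_block spot_in [([162, 299], 0.97, [0.357, 0.294]), ([111, 302], 0.91, [0.35, 0.408]), ([201, 316], 0.84, [0.321, 0.207]), ([156, 344], 0.55, [0.262, 0.303])]
top heel_block tip_of [([160, 295], 0.86, [0.367, 0.307]), ([157, 344], 0.86, [0.259, 0.309]), ([204, 313], 0.8, [0.328, 0.207]), ([111, 302], 0.73, [0
[... 1280 characters left out ...]
4, 0.208])]
scene heel_block tip_of [([419, 160], 0.93, [0.36, 0.411]), ([340, 148], 0.78, [0.312, 0.211]), ([379, 162], 0.62, [0.365, 0.306]), ([376, 134], 0.55, [0.262, 0.313])]
scene heel_cap spot_in [([120, 195], 0.58, [0.461, -0.351]), ([269, 316], 0.34, [0.788, 0.007])]
scene heel_cap tip_of [([121, 195], 0.71, [0.456, -0.353])]
scene glue_pail spot_in [([135, 295], 0.92, [0.767, -0.258])]
scene glue_pail tip_of [([141, 308], 0.75, [0.759, -0.263])]
scene bored_block spot_in [([392, 294], 0.85, [0.773, 0.254])]
scene bored_block tip_of [([390, 302], 0.66, [0.76, 0.267])]
scene clamp spot_in [([271, 314], 0.85, [0.788, 0.011])]
scene clamp tip_of [([276, 326], 0.62, [0.807, 0.021])]
2.1
```

View pics/top.png

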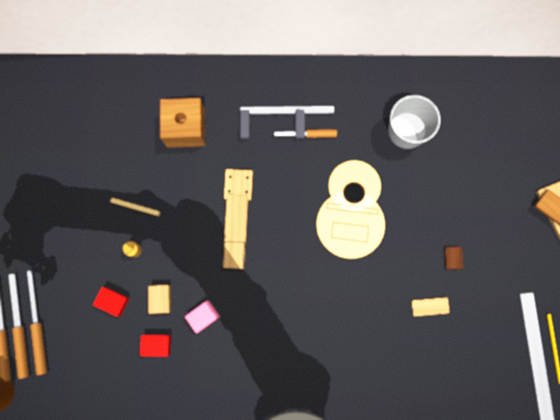

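```bash
python3 - <<'E'
import cv2
a=cv2.imread('pics/top.png');cv2.imwrite('pics/c1.png',cv2.resize(a[190:370,85:245],None,fx=3.3,fy=3.3,interpolation=cv2.INTER_CUBIC)[:600])
E
```

```text
(no output)
```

View pics/c1.png

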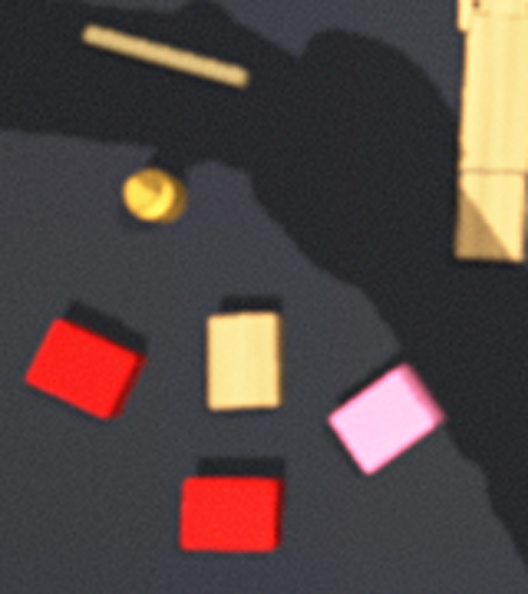

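The heel-block class gives four candidates in the top view: red (111,302), red (156,344), pink (201,316) and pale (160,298). Only the pale one at (160,298) fits "pale maple", and the crop confirms it. The brace is at (134,207), the weight at (131,250), the cap at (455,257) and the patch at (431,306).

```bash
cat >> h.py <<'E'
def rectify(p,cx,cy,z,half=.09,mm=.5):
    # output px: u right = -y world, v down = -x world, mm per px
    n=int(2*half*1000/mm)
    c=[(cx+half,cy+half),(cx+half,cy-half),(cx-half,cy-half),(cx-half,cy+half)]
    src=np.float32([proj(p,[a,b,z]) for a,b in c]);dst=np.float32([[0,0],[n,0],[n,n],[0,n]])
    return cv2.warpPerspective(p['pixels'],cv2.getPerspectiveTransform(src,dst),(n,n),flags=cv2.INTER_CUBIC)
def rects(p,cx,cy,z,half=.09,mm=.5,mask=None,amin=300):
    im=rectify(p,cx,cy,z,half,mm);m=mask(im.astype(int)).astype(np.uint8)
    out=[]
    for c in cv2.findContours(m,cv2.RETR_EXTERNAL,cv2.CHAIN_APPROX_NONE)[0]:
        if cv2.contourArea(c)*mm*mm<amin: continue
        (u,v),(a,b),_=cv2.minAreaRect(c);q=cv2.boxPoints(cv2.minAreaRect(c))
        e=[q[1]-q[0],q[2]-q[1]];e=max(e,key=np.linalg.norm)
        ang=np.degrees(np.arctan2(-e[0],-e[1]))  # world yaw of long side
        ang=(ang+90)%180-90
        out.append((round(cx+half-v*mm/1000,4),round(cy+half-u*mm/1000,4),sorted([round(a*mm,1),round(b*mm,1)]),round(ang,1)))
    return out
pale=lambda i:(i[...,0]-i[...,2]>25)&(i[...,0]>80)
dark=lambda i:(i[...,0]-i[...,2]>18)
E
python3 - <<'E'
from h import *
for n in ('top','scene'):
    p=bot.read_camera(n)
    for k,x,y,z,h,m in [('brace',.567,.376,.014,.08,pale),('weight',.466,.372,.036,.04,pale),('heel_block',.36,.3,.03,.05,pale),('cap',.458,-.36,.009,.05,dark),('patch',.35,-.3,.006,.07,pale),('board',.562,-.131,.004,.14,pale),('neck',.551,.138,.016,.14,pale)]:
        print(n,k,rects(p,x,y,z,h,.5,m))
    if n=='top':
        a=rectify(p,.562,-.131,.004,.13,.65);b=rectify(p,.551,.138,.016,.13,.65)
        save({'pixels':np.hstack([b,a])},'r1')
E
```

```text
top brace [(0.5682, 0.3707, [15.5, 122.5], np.float32(74.2))]
top weight [(0.467, 0.3673, [36.2, 45.8], np.float32(57.0))]
top heel_block [(0.3583, 0.3021, [52.9, 65.9], np.float32(3.0))]
top cap [(0.4559, -0.3575, [41.7, 53.6], np.float32(1.5))]
top patch [(0.3461, -0.3008, [40.6, 86.6], np.float32(-84.5))]
top board [(0.5682, -0.1217, [162.2, 234.9], np.float32(4.7))]
top neck [(0.5429, 0.1377, [67.9, 233.7], np.float32(-2.2))]
scene brace [(0.572, 0.3743, [24.8, 121.5], np.float32(74.2))]
scene weight [(0.4748, 0.3716, [37.7, 76.2], np.float32(-22.4))]
scene heel_block [(0.3668, 0.305, [58.0, 87.8], np.float32(2.9))]
scene cap [(0.4575, -0.3531, [42.9, 59.0], np.float32(1.4))]
scene patch [(0.3465, -0.2966, [45.9, 87.4], np.float32(-84.6))]
scene board [(0.567, -0.1176, [161.6, 235.9], np.float32(4.7))]
scene neck [(0.5456, 0.1417, [68.2, 243.0], np.float32(-2.5)), (0.687, 0.2543, [8.0, 47.5], np.float32(-90.0))]
```

View pics/r1.png

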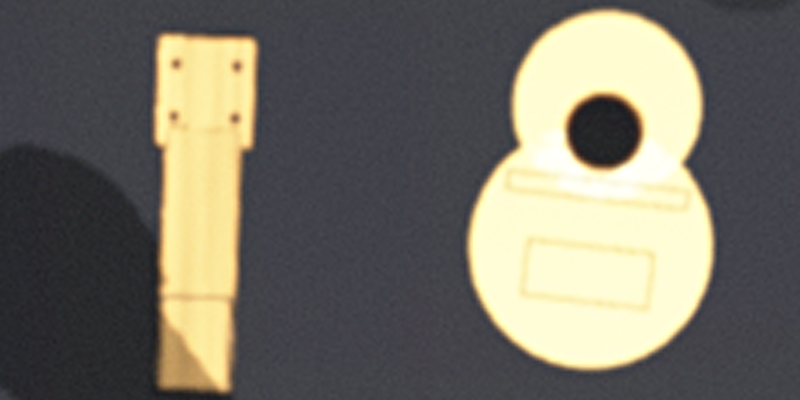

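```bash
cat >> h.py <<'E'
def go(x,y,z,yaw=None):
    o=bot.get_obs();w,a,b,c=o['tool_rot'];M=R.from_quat([a,b,c,w]).as_matrix()
    cur=np.degrees(np.arctan2(M[1,1],M[0,1]))
    if yaw is None: yaw=cur
    d=(yaw-cur+90)%180-90
    G=R.from_euler('z',d,degrees=True).as_matrix()
    t=np.radians(d)
    # level target: z down, y at cur+d
    f=np.radians(cur+d);ty=np.array([np.cos(f),np.sin(f),0]);tz=np.array([0,0,-1.]);tx=np.cross(ty,tz)
    rv=R.from_matrix(M.T@np.column_stack([tx,ty,tz])).as_rotvec()
    s=M.T@(np.array([x,y,z])-o['eef_pos'])*1000
    print('yaw now %.1f d %.1f | rot'%(cur,d),np.round(rv,3).tolist(),'shift',np.round(s,1).tolist(),'rows>=%.1f'%max(np.linalg.norm(s)/62.5,abs(d)/10.7),'q7 %.2f'%o['q'][6],'t %.1f'%o['t'],'eef',np.round(o['eef_pos'],4).tolist(),'w %.1f'%(o['gripper_width']*85.4),'F',np.round(o['contact_force'],1).tolist(),'g %.1f'%o['grasp_force'])
E
python3 - <<'E'
from h import *
go(.569,.3725,.2,-15.8)
p=wrist();print(np.round(p['tool_from_camera'],3).tolist(),np.round(p['camera_matrix'],0).tolist())
E
```

```text
yaw now 64.7 d -80.5 | rot [-0.0, -0.0, 1.405] shift [-355.1, -95.0, 31.3] rows>=7.5 q7 -0.08 t 2.2 eef [0.2886, 0.6102, 0.2313] w 85.3 F [0.0, 0.2, 0.1] g 0.0
[[0.0, -0.949, -0.315, 0.081], [1.0, 0.0, 0.0, 0.001], [0.0, -0.315, 0.949, -0.143], [0.0, 0.0, 0.0, 1.0]] [[362.0, 0.0, 278.0], [0.0, 362.0, 215.0], [0.0, 0.0, 1.0]]
```

Request:
jog_arm:
  motion:
    - [0,0,0.17,-45,-12,4,85]
    - [0,0,0.34,-90,-24,8,85]
    - [0,0,0.52,-135,-36,12,85]
    - [0,0,0.7,-180,-48,16,85]
    - [0,0,0.88,-225,-60,20,85]
    - [0,0,1.06,-270,-72,24,85]
    - [0,0,1.24,-315,-84,28,85]
    - [0,0,1.405,-355,-95,31,85]
    - [0,0,1.405,-355,-95,31,85]
    - [0,0,1.405,-355,-95,31,85]
  grip_force: 30

```text
t: 3.5
eef_pos: [0.5684, 0.3732, 0.2001]
tool_rot: [-0.0, 0.797, 0.604, -0.0]
contact_force: [0.2, 0.2, 0.6]
gripper_width: 0.996
grasp_force: 0.0
```

```bash
python3 - <<'E'
from h import *
p=wrist();save(p,'w1')
for k,x,y,z,h,m in [('brace',.569,.3725,.014,.09,pale),('weight',.467,.372,.036,.05,pale),('neck',.551,.138,.016,.14,pale)]:
    print(k,rects(p,x,y,z,h,.5,m),proj(p,[x,y,z]))
go(.569,.3725,.1,-15.8)
E
```

```text
brace [(0.5674, 0.3739, [11.8, 117.5], np.float32(74.4))] [278.63824471 187.42354985]
weight [(0.4715, 0.3744, [32.3, 50.1], np.float32(33.7))] [169.73340198 223.73726385]
neck [(0.5359, 0.1479, [70.5, 217.7], np.float32(-2.4))] [319.43104616 386.81200174]
yaw now -15.7 d -0.1 | rot [-0.001, -0.001, 0.002] shift [-1.1, 1.6, 100.2] rows>=1.6 q7 -0.76 t 3.5 eef [0.5679, 0.3739, 0.2002] w 85.0 F [0.6, 0.2, 0.8] g 0.0
```

View pics/w1.png

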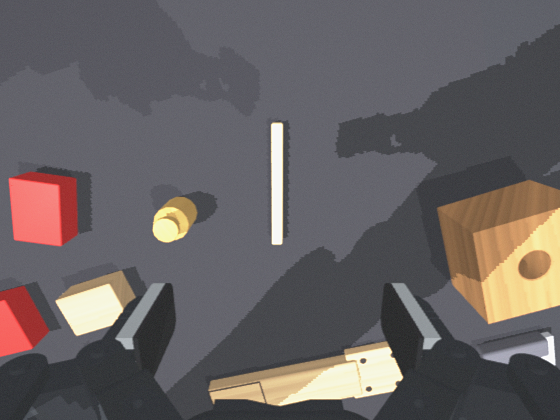

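Brace sits mid-frame at (277,183) in the wrist view, measuring 11.8×117.5 mm at its assumed height of 14 mm, which matches the top views. Descending on it.

Request:
jog_arm:
  motion:
    - [0,0,0,0,0,50,60]
    - [0,0,0,0,0,100,35]
    - [0,0,0,0,0,140,35]
    - [0,0,0,0,0,175,35]
    - [0,0,0,0,0,190,35]
    - [0,0,0,0,0,196,35]
    - [0,0,0,0,0,196,35]
    - [0,0,0,0,0,196,20]
    - [0,0,0,0,0,196,0]
    - [0,0,0,0,0,196,0]
  grip_force: 30

```text
t: 4.8
eef_pos: [0.5697, 0.3731, 0.0056]
tool_rot: [-0.0, 0.798, 0.603, 0.001]
contact_force: [-0.1, -0.3, 6.2]
gripper_width: 0.107
grasp_force: 32.4
```

Request:
jog_arm:
  motion:
    - [0,0,0,0,0,0,0]
    - [0,0,0,0,0,0,0]
    - [0,0,0,0,0,-20,0]
    - [0,0,0,0,0,-60,0]
    - [0,0,0,0,0,-100,0]
    - [0,0,0,0,0,-130,0]
    - [0,0,0,0,0,-130,0]

```text
t: 5.68
eef_pos: [0.5708, 0.3734, 0.1385]
tool_rot: [-0.0, 0.798, 0.603, 0.003]
contact_force: [0.1, 0.2, -0.9]
gripper_width: 0.105
grasp_force: 31.6
```

```bash
python3 - <<'E'
from h import *
go(.569,-.128,.13,-6.8)
p=wrist();save(p,'w2')
E
```

```text
yaw now -15.8 d 9.0 | rot [0.004, -0.005, -0.158] shift [-482.9, 135.1, 6.5] rows>=8.0 q7 -0.74 t 5.7 eef [0.5708, 0.3734, 0.1385] w 9.0 F [0.1, 0.2, -0.9] g 31.6
```

Request:
jog_arm:
  motion:
    - [0,0,-0.02,-40,11,0,0]
    - [0,0,-0.04,-95,27,0,0]
    - [0,0,-0.06,-150,42,0,0]
    - [0,0,-0.08,-205,57,0,0]
    - [0,0,-0.1,-260,73,0,0]
    - [0,0,-0.12,-315,88,0,0]
    - [0,0,-0.14,-370,104,0,0]
    - [0,0,-0.158,-425,119,0,0]
    - [0,0,-0.158,-470,131,0,0]
    - [0,0,-0.158,-483,135,0,0]

```text
t: 6.98
eef_pos: [0.5656, -0.133, 0.1337]
tool_rot: [-0.0, 0.749, 0.662, -0.001]
contact_force: [-0.3, 0.5, -0.1]
gripper_width: 0.101
grasp_force: 31.6
```

Request:
jog_arm:
  motion:
    - [0,0,0,0,0,0,0]
    - [0,0,0,0,0,0,0]

```text
t: 7.22
eef_pos: [0.5672, -0.1266, 0.1338]
tool_rot: [-0.001, 0.747, 0.665, 0.0]
contact_force: [0.4, 0.6, 0.2]
gripper_width: 0.101
grasp_force: 31.6
```

```bash
python3 - <<'E'
from h import *
go(.569,-.128,.0096,-6.8)
p=wrist();save(p,'w2')
print(proj(p,[.569,-.128,.004]),proj(p,[.514,-.121,.004]))
E
```

```text
yaw now -6.6 d -0.2 | rot [-0.001, -0.001, 0.003] shift [-1.3, 2.1, 124.1] rows>=2.0 q7 0.21 t 7.2 eef [0.5672, -0.1266, 0.1338] w 8.6 F [0.4, 0.6, 0.2] g 31.6
[280.18125623 205.66667702] [209.62609044 204.88265229]
```

View pics/w2.png

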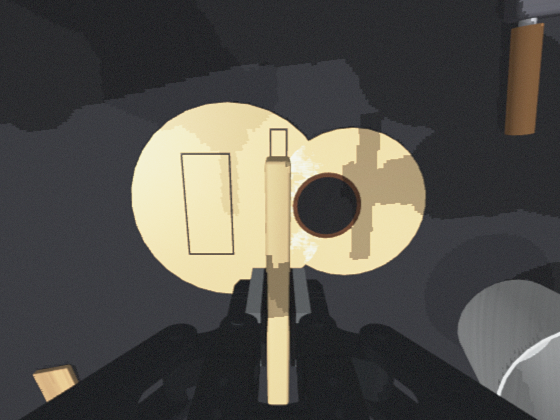

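The patch outline's corners are (181,153), (229,153), (234,254) and (190,254). The far end of the brace outline is at (279,129), the hole at (327,205), and the brace is held squarely.

```bash
python3 - <<'E'
from h import *
p=wrist()
q=np.array([world(p,c,.004)[:2] for c in [(181,153.5),(229,153.5),(234,254),(190,254)]])
c=q.mean(0);print(np.round(q,4).tolist(),c)
e=q[1]+q[2]-q[0]-q[3];a=np.arctan2(e[1],e[0]);l=q[0]+q[1]-q[2]-q[3];print(np.degrees(a),np.degrees(np.arctan2(l[1],l[0])))
h=world(p,(327,205),.004)[:2];d=h-c;print('hole',h,np.linalg.norm(d),np.degrees(np.arctan2(d[1],d[0])))
b=c+d*55/93;print('brace',b,world(p,(270.5,129),.004),world(p,(287,129),.004))
go(b[0],b[1],.03,np.degrees(np.arctan2(d[1],d[0])))
E
```

```text
[[0.4997, -0.0788], [0.5355, -0.0829], [0.5268, -0.1649], [0.4908, -0.1607]] [ 0.513204   -0.12183083]
-6.56931995432105 83.83322978689988
hole [ 0.60578371 -0.13164532] 0.09309848152503632 -6.051392016703919
brace [ 0.56795544 -0.1276351 ] [ 0.56868796 -0.06861817  0.004     ] [ 0.58074956 -0.07000618  0.004     ]
yaw now -6.6 d 0.5 | rot [-0.001, -0.001, -0.009] shift [-0.9, 0.7, 104.0] rows>=1.7 q7 0.21 t 7.3 eef [0.5674, -0.1267, 0.134] w 8.9 F [-0.1, 0.8, -0.1] g 31.6
```

Request:
jog_arm:
  motion:
    - [0,0,0,-1,1,40,0]
    - [0,0,0,-1,1,80,0]
    - [0,0,0,-1,1,105,0]
    - [0,0,0,-1,1,117,0]
    - [0,0,0,-1,1,122,0]
    - [0,0,0,-1,1,124,0]
    - [0,0,0,-1,1,124,0]
    - [0,0,0,-1,1,124,0]

```text
t: 8.32
eef_pos: [0.5685, -0.1302, 0.011]
tool_rot: [0.0, 0.748, 0.664, 0.0]
contact_force: [0.1, 0.1, -0.0]
gripper_width: 0.107
grasp_force: 31.6
```

Request:
jog_arm:
  motion:
    - [0,0,0,-1,0,1,0]
    - [0,0,0,-2,0,2,0]
    - [0,0,0,-2,0,2,0]

```text
t: 8.7
eef_pos: [0.5683, -0.1311, 0.0096]
tool_rot: [-0.0, 0.747, 0.664, 0.001]
contact_force: [-4.1, 3.5, 12.3]
gripper_width: 0.103
grasp_force: 33.2
```

Request:
jog_arm:
  motion:
    - [0,0,0,0,0,-3,0]
    - [0,0,0,4,0,-3,0]
    - [0,0,0,4,0,-1,0]
    - [0,0,0,4,0,-0.5,0]
    - [0,0,0,4,0,-0.5,14]
    - [0,0,0,4,0,-0.5,24]
    - [0,0,0,4,0,-15,30]
    - [0,0,0,4,0,-60,40]
    - [0,0,0,4,0,-110,60]
    - [0,0,0,4,0,-110,60]

```text
t: 9.95
eef_pos: [0.5712, -0.129, 0.123]
tool_rot: [0.003, 0.748, 0.664, 0.003]
contact_force: [0.5, 0.2, 0.0]
gripper_width: 0.699
grasp_force: 0.0
```

```bash
python3 - <<'E'
from h import *
p=wrist();print('brace',rects(p,.568,-.128,.018,.09,.5,lambda i:i[...,0]>225)); save(p,'w3')
go(.348,-.2985,.13,5.4)
E
```

```text
brace [(0.5682, -0.1195, [146.0, 179.5], np.float32(0.0)), (0.6203, -0.0954, [44.8, 75.5], np.float32(-4.9))]
yaw now -6.8 d 12.2 | rot [0.005, 0.0, -0.212] shift [-195.0, -200.0, -10.2] rows>=4.5 q7 0.23 t 10.0 eef [0.5697, -0.1284, 0.1208] w 60.0 F [0.2, 0.0, -0.4] g 0.0
```

View pics/w3.png

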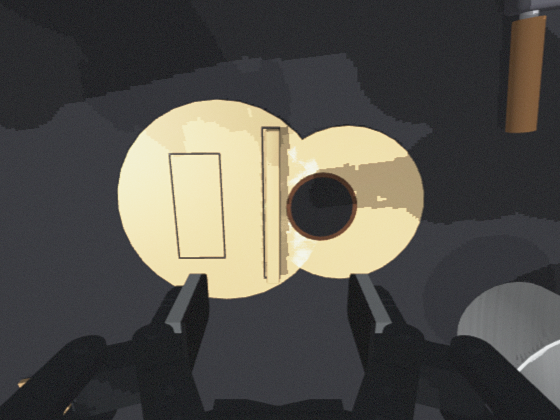

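Brace is on its outline (x 263–281, rows 128–283), about 2 mm toward the hole. Next the patch.

Request:
jog_arm:
  motion:
    - [0,0,-0.05,-45,-46,-9,70]
    - [0,0,-0.1,-90,-92,-9,80]
    - [0,0,-0.15,-135,-138,-9,80]
    - [0,0,-0.2,-180,-185,-9,80]
    - [0,0,-0.212,-195,-200,-9,80]
    - [0,0,-0.212,-195,-200,-9,80]
    - [0,0,-0.212,-195,-200,-9,80]

```text
t: 10.88
eef_pos: [0.3471, -0.2975, 0.1269]
tool_rot: [-0.0, 0.673, 0.74, 0.0]
contact_force: [0.2, 0.6, 0.3]
gripper_width: 0.934
grasp_force: 0.0
```

```bash
python3 - <<'E'
from h import *
p=wrist();r=rects(p,.348,-.2985,.006,.08,.5,pale);print(r)
r=max(r,key=lambda a:a[2][0]*a[2][1]);go(r[0],r[1],.02,r[3]+90)
E
```

```text
[(0.3444, -0.3, [35.3, 81.2], np.float32(-84.6))]
yaw now 5.5 d -0.1 | rot [-0.0, -0.001, 0.001] shift [-2.4, -3.3, 106.9] rows>=1.7 q7 0.85 t 10.9 eef [0.3475, -0.2973, 0.1269] w 80.0 F [0.6, -0.3, -1.1] g 0.0
```

Request:
jog_arm:
  motion:
    - [0,0,0,-2,-3,40,60]
    - [0,0,0,-2,-3,80,50]
    - [0,0,0,-2,-3,105,46]
    - [0,0,0,-2,-3,115,44]
    - [0,0,0,-2,-3,121,44]
    - [0,0,0,-2,-3,124,44]
    - [0,0,0,-2,-3,124,44]
    - [0,0,0,-2,-3,124,44]

```text
t: 11.92
eef_pos: [0.3443, -0.3007, 0.0038]
tool_rot: [0.001, 0.673, 0.74, 0.0]
contact_force: [0.1, 0.2, -0.0]
gripper_width: 0.514
grasp_force: 0.0
```

Request:
jog_arm:
  motion:
    - [0,0,0,0,0,1.5,44]
    - [0,0,0,0,0,3,44]
    - [0,0,0,0,0,3,40]

```text
t: 12.3
eef_pos: [0.3438, -0.3004, 0.0002]
tool_rot: [-0.0, 0.673, 0.74, 0.0]
contact_force: [-0.0, 0.1, -0.0]
gripper_width: 0.467
grasp_force: 0.0
```

Request:
jog_arm:
  motion:
    - [0,0,0,0,0,0,34]
    - [0,0,0,0,0,0,30]
    - [0,0,0,0,0,0,25]
    - [0,0,0,0,0,0,20]
  grip_force: 25

```text
t: 12.8
eef_pos: [0.3439, -0.3005, 0.0004]
tool_rot: [0.0, 0.673, 0.74, 0.0]
contact_force: [-1.1, 0.7, 4.4]
gripper_width: 0.387
grasp_force: 25.0
```

Request:
jog_arm:
  motion:
    - [0,0,0,0,0,0,10]
    - [0,0,0,0,0,-10,10]
    - [0,0,0,0,0,-40,10]
    - [0,0,0,0,0,-80,10]
    - [0,0,0,0,0,-100,10]
    - [0,0,0,0,0,-100,10]

```text
t: 13.55
eef_pos: [0.345, -0.301, 0.1019]
tool_rot: [0.002, 0.673, 0.74, 0.001]
contact_force: [-0.2, -0.4, -0.7]
gripper_width: 0.389
grasp_force: 25.1
```

```bash
python3 - <<'E'
from h import *
go(.5132,-.1218,.1,-6.4)
E
```

```text
yaw now 5.4 d -11.8 | rot [0.003, 0.002, 0.206] shift [162.6, 184.3, 2.2] rows>=3.9 q7 0.91 t 13.6 eef [0.345, -0.301, 0.1019] w 33.3 F [-0.2, -0.4, -0.7] g 25.1
```

Request:
jog_arm:
  motion:
    - [0,0,0.05,35,40,0,10]
    - [0,0,0.1,75,85,0,10]
    - [0,0,0.15,115,130,0,10]
    - [0,0,0.206,150,170,0,10]
    - [0,0,0.206,163,184,0,10]
    - [0,0,0.206,163,184,0,10]
    - [0,0,0.206,163,184,0,10]
    - [0,0,0.206,163,184,0,10]

```text
t: 14.55
eef_pos: [0.5105, -0.1227, 0.1002]
tool_rot: [-0.0, 0.747, 0.665, -0.0]
contact_force: [1.0, 0.1, -0.6]
gripper_width: 0.385
grasp_force: 25.1
```

```bash
python3 - <<'E'
from h import *
go(.5132,-.1218,.0054,-6.4)
p=wrist();save(p,'w4')
E
```

```text
yaw now -6.6 d 0.2 | rot [-0.001, 0.0, -0.003] shift [1.2, 2.6, 94.8] rows>=1.5 q7 0.26 t 14.6 eef [0.5105, -0.1227, 0.1002] w 32.8 F [1.0, 0.1, -0.6] g 25.1
```

View pics/w4.png

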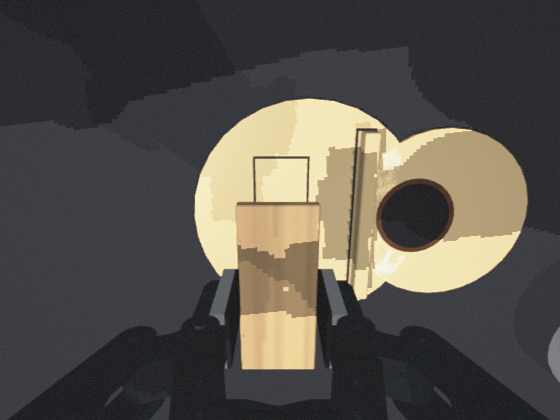

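The patch is held squarely (237–320 px wide), lined up with the outline (254–308, top edge at row 157). Lowering it.

Request:
jog_arm:
  motion:
    - [0,0,0,1,3,40,10]
    - [0,0,0,1,3,70,10]
    - [0,0,0,1,3,85,10]
    - [0,0,0,1,3,92,10]
    - [0,0,0,1,3,94.5,10]
    - [0,0,0,1,3,95.5,10]
    - [0,0,0,1,3,96,10]
    - [0,0,0,1,3,96,10]

```text
t: 15.6
eef_pos: [0.5152, -0.1202, 0.0047]
tool_rot: [0.0, 0.746, 0.666, 0.0]
contact_force: [0.3, -0.8, -0.1]
gripper_width: 0.387
grasp_force: 25.1
```

Request:
jog_arm:
  motion:
    - [0,0,0,0,-1,0.7,10]
    - [0,0,0,0,-1,0.7,38]
    - [0,0,0,0,-1,0.7,42]
    - [0,0,0,0,-1,0.7,44]
    - [0,0,0,0,-1,-20,44]
    - [0,0,0,0,-1,-70,50]
    - [0,0,0,0,-1,-120,60]
    - [0,0,0,0,-1,-120,60]

```text
t: 16.6
eef_pos: [0.5164, -0.1207, 0.1278]
tool_rot: [0.002, 0.746, 0.666, 0.003]
contact_force: [0.4, 0.1, -0.1]
gripper_width: 0.703
grasp_force: 0.0
```

```bash
python3 - <<'E'
from h import *
p=wrist();save(p,'w5');print(proj(p,[.5132,-.1218,.004]))
go(.47,.374,.2,40)
E
```

```text
[272.39464314 208.2197972 ]
yaw now -6.4 d 46.4 | rot [0.003, 0.001, -0.81] shift [486.1, -99.6, -74.3] rows>=8.0 q7 0.24 t 16.6 eef [0.5149, -0.1202, 0.1258] w 59.9 F [-0.5, 0.9, 0.0] g 0.0
```

View pics/w5.png

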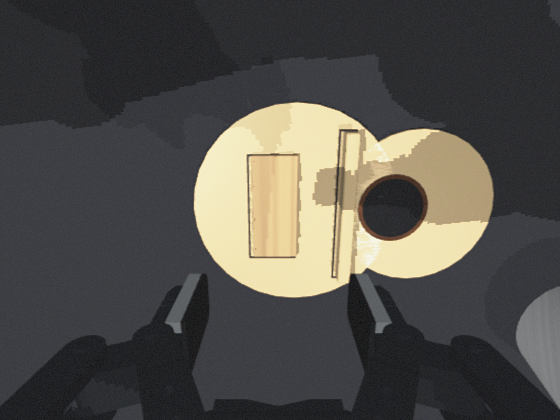

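Patch sits on its outline (249–298, 154–257). Now to the weight.

Request:
jog_arm:
  motion:
    - [0,0,-0.1,40,-8,-35,85]
    - [0,0,-0.2,95,-20,-74,85]
    - [0,0,-0.3,150,-31,-74,85]
    - [0,0,-0.4,205,-42,-74,85]
    - [0,0,-0.5,260,-53,-74,85]
    - [0,0,-0.6,315,-65,-74,85]
    - [0,0,-0.7,370,-76,-74,85]
    - [0,0,-0.81,425,-87,-74,85]
    - [0,0,-0.81,470,-97,-74,85]
    - [0,0,-0.81,486,-100,-74,85]

```text
t: 17.9
eef_pos: [0.4666, 0.377, 0.1962]
tool_rot: [-0.001, 0.421, 0.907, -0.001]
contact_force: [-0.4, -0.4, -0.0]
gripper_width: 0.996
grasp_force: 0.0
```

Request:
jog_arm:
  motion:
    - [0,0,0,0,0,0,85]
    - [0,0,0,0,0,0,85]

```text
t: 18.15
eef_pos: [0.4694, 0.3715, 0.1977]
tool_rot: [0.0, 0.424, 0.906, -0.001]
contact_force: [-0.5, 0.5, -0.8]
gripper_width: 0.994
grasp_force: 0.0
```

```bash
python3 - <<'E'
from h import *
p=wrist();save(p,'w6')
print([(a['xy'],a['score'],world(p,a['xy'],0)) for a in bot.tip_of('weight',p)])
# two-view: top camera line vs wrist
t=bot.read_camera('top');print([(a['xy'],a['score'],world(t,a['xy'],0)) for a in bot.tip_of('weight',t)][:2])
for n,(u,v) in dict(base=(.468,.377)).items(): print(proj(p,[u,v,0]),proj(p,[u,v,.053]))
print('hb',rects(p,.36,.303,.03,.06,.5,pale))
go(.468,.377,.012)
E
```

```text
[([277.3, 183.6], 0.65, array([0.46960194, 0.37122149, 0.        ]))]
[([132.4, 252.2], 0.76, array([0.4638417 , 0.37470979, 0.        ])), ([349.6, 208.1], 0.24, array([ 0.56995319, -0.12417533,  0.        ]))]
[279.87876693 178.03869552] [280.14864238 192.24820134]
hb [(0.3217, 0.2522, [17.5, 38.5], np.float32(0.0)), (0.358, 0.3099, [53.3, 63.8], np.float32(2.8))]
yaw now 39.9 d 0.0 | rot [-0.0, 0.0, 0.0] shift [4.3, 1.8, 186.5] rows>=3.0 q7 -0.02 t 18.4 eef [0.4694, 0.3726, 0.1985] w 85.4 F [0.0, -0.0, 0.8] g 0.0
```

View pics/w6.png

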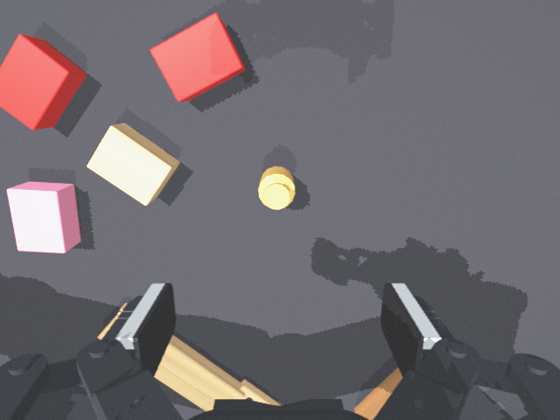

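The brass knob is at (277,195), practically under the tool; the pale heel block is at (133,165). Descending on the weight.

Request:
jog_arm:
  motion:
    - [0,0,0,2,0,50,75]
    - [0,0,0,2,0,100,70]
    - [0,0,0,2,0,140,60]
    - [0,0,0,2,0,170,60]
    - [0,0,0,2,0,182,55]
    - [0,0,0,2,0,186,50]
    - [0,0,0,2,0,186,30]
    - [0,0,0,2,0,186,10]
    - [0,0,0,2,0,186,10]
    - [0,0,0,2,0,186,10]
  grip_force: 40

```text
t: 19.6
eef_pos: [0.4682, 0.376, 0.0134]
tool_rot: [0.0, 0.423, 0.906, 0.001]
contact_force: [-0.8, -0.6, 5.4]
gripper_width: 0.36
grasp_force: 40.5
```

Request:
jog_arm:
  motion:
    - [0,0,0,0,0,0,10]
    - [0,0,0,0,0,-15,10]
    - [0,0,0,0,0,-50,10]
    - [0,0,0,0,0,-100,10]
    - [0,0,0,0,0,-120,10]
    - [0,0,0,0,0,-120,10]

```text
t: 20.35
eef_pos: [0.4684, 0.3763, 0.1346]
tool_rot: [0.001, 0.423, 0.906, 0.002]
contact_force: [-0.3, 0.5, -2.4]
gripper_width: 0.357
grasp_force: 40.1
```

```bash
python3 - <<'E'
from h import *
go(.5135,-.1205,.13,-6.4)
E
```

```text
yaw now 40.0 d -46.4 | rot [0.004, -0.002, 0.81] shift [-409.6, -284.7, 3.2] rows>=8.0 q7 -0.01 t 20.4 eef [0.4684, 0.3763, 0.1346] w 30.5 F [-0.3, 0.5, -2.4] g 40.1
```

Request:
jog_arm:
  motion:
    - [0,0,0.1,-30,-20,0,10]
    - [0,0,0.2,-75,-52,0,10]
    - [0,0,0.3,-120,-83,0,10]
    - [0,0,0.4,-165,-115,0,10]
    - [0,0,0.5,-210,-146,0,10]
    - [0,0,0.6,-255,-177,0,10]
    - [0,0,0.7,-300,-208,0,10]
    - [0,0,0.81,-345,-240,0,10]
    - [0,0,0.81,-390,-271,0,10]
    - [0,0,0.81,-410,-285,0,10]

```text
t: 21.6
eef_pos: [0.5114, -0.1254, 0.1313]
tool_rot: [-0.0, 0.747, 0.665, -0.001]
contact_force: [0.1, 0.3, -1.7]
gripper_width: 0.354
grasp_force: 40.1
```

Request:
jog_arm:
  motion:
    - [0,0,0,0,0,0,10]
    - [0,0,0,0,0,0,10]
    - [0,0,0,0,0,0,10]

```text
t: 21.98
eef_pos: [0.5125, -0.1201, 0.1319]
tool_rot: [-0.001, 0.745, 0.667, -0.0]
contact_force: [-0.6, 0.3, -1.8]
gripper_width: 0.36
grasp_force: 40.1
```

```bash
python3 - <<'E'
from h import *
go(.5138,-.1205,.0265,-6.4)
p=wrist();save(p,'w7');o=bot.get_obs();print(proj(p,[.5138,-.1205,.01]))
E
```

```text
yaw now -6.3 d -0.1 | rot [-0.001, -0.001, 0.002] shift [-0.3, 1.4, 105.4] rows>=1.7 q7 0.23 t 22.0 eef [0.5125, -0.1201, 0.1319] w 30.7 F [-0.6, 0.3, -1.8] g 40.1
[279.39400781 207.39345366]
```

View pics/w7.png

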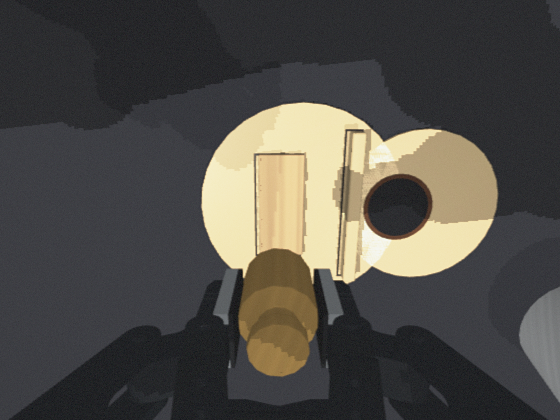

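Weight is held upright at (278,310), with the patch centred at (280,205) as predicted. Lowering it.

Request:
jog_arm:
  motion:
    - [0,0,0,0,1,45,10]
    - [0,0,0,0,1,80,10]
    - [0,0,0,0,1,98,10]
    - [0,0,0,0,1,103,10]
    - [0,0,0,0,1,105,10]
    - [0,0,0,0,1,107,10]
    - [0,0,0,0,1,107,10]

```text
t: 22.9
eef_pos: [0.5142, -0.1219, 0.0259]
tool_rot: [0.0, 0.746, 0.666, 0.0]
contact_force: [0.8, -0.4, -1.5]
gripper_width: 0.357
grasp_force: 40.1
```

Request:
jog_arm:
  motion:
    - [0,0,0,0,0,0.7,10]
    - [0,0,0,0,0,1.4,10]
    - [0,0,0,0,0,1.4,10]

```text
t: 23.28
eef_pos: [0.5137, -0.1218, 0.0239]
tool_rot: [-0.0, 0.746, 0.666, -0.0]
contact_force: [-0.6, -0.3, -1.8]
gripper_width: 0.357
grasp_force: 40.1
```

Request:
jog_arm:
  motion:
    - [0,0,0,0,0,0.8,10]
    - [0,0,0,0,0,1.6,10]
    - [0,0,0,0,0,1.6,10]

```text
t: 23.65
eef_pos: [0.5137, -0.1219, 0.0234]
tool_rot: [-0.0, 0.746, 0.666, 0.0]
contact_force: [-4.6, 2.2, 12.9]
gripper_width: 0.357
grasp_force: 41.8
```

Contact. Releasing, then looking at heel block.

Request:
jog_arm:
  motion:
    - [0,0,0,0,0,-0.6,10]
    - [0,0,0,0,0,-0.6,36]
    - [0,0,0,0,0,-0.6,42]
    - [0,0,0,0,0,-0.6,44]
    - [0,0,0,0,0,-0.6,44]
    - [0,0,0,0,0,-30,44]
    - [0,0,0,0,0,-80,44]
    - [0,0,0,0,0,-130,60]
    - [0,0,0,0,0,-160,85]
    - [0,0,0,0,0,-160,85]

```text
t: 24.9
eef_pos: [0.5153, -0.1222, 0.1846]
tool_rot: [0.002, 0.746, 0.666, 0.002]
contact_force: [-0.0, 0.1, -0.8]
gripper_width: 0.998
grasp_force: 0.0
```

```bash
python3 - <<'E'
from h import *
p=wrist();save(p,'w8')
print([(a['xy'],round(a['score'],2),world(p,a['xy'],.01)) for n in ('weight','bridge_patch') for a in bot.tip_of(n,p)])
go(.359,.305,.19,93)
E
```

```text
[([275.5, 193.2], 0.75, array([ 0.51402694, -0.12503503,  0.01      ])), ([277.8, 182.7], 0.79, array([ 0.51718108, -0.11560183,  0.01      ]))]
yaw now -6.4 d -80.6 | rot [-0.001, 0.001, 1.407] shift [406.7, -200.6, -8.3] rows>=7.5 q7 0.19 t 25.1 eef [0.513, -0.1216, 0.1813] w 85.4 F [0.4, -0.2, -0.4] g 0.0
```

Request:
jog_arm:
  motion:
    - [0,0,-0.17,35,-17,-8,70]
    - [0,0,-0.35,80,-40,-8,60]
    - [0,0,-0.53,130,-64,-8,60]
    - [0,0,-0.71,180,-89,-8,60]
    - [0,0,-0.89,230,-113,-8,60]
    - [0,0,-1.07,280,-138,-8,60]
    - [0,0,-1.25,330,-163,-8,60]
    - [0,0,-1.43,375,-185,-8,60]
    - [0,0,-1.6,407,-201,-8,60]
    - [0,0,-1.735,407,-201,-8,60]

```text
t: 26.3
eef_pos: [0.3572, 0.3076, 0.1888]
tool_rot: [-0.001, -0.031, 1.0, -0.0]
contact_force: [0.1, -0.1, -0.1]
gripper_width: 0.698
grasp_force: 0.0
```

Request:
jog_arm:
  motion:
    - [0,0,0,0,0,0,60]
    - [0,0,0,0,0,0,60]
    - [0,0,0,0,0,0,60]

```text
t: 26.68
eef_pos: [0.3596, 0.3044, 0.19]
tool_rot: [-0.0, -0.025, 1.0, -0.0]
contact_force: [0.3, -0.6, -0.0]
gripper_width: 0.699
grasp_force: 0.0
```

```bash
python3 - <<'E'
from h import *
p=wrist();save(p,'w9')
white=lambda i:(i[...,0]>170)&(i[...,1]>150)
for z in (.03,): print(rects(p,.359,.305,z,.05,.5,pale),rects(p,.359,.305,z,.05,.5,white))
t=bot.spot_in('heel_block',p);print([(np.round(a['xy']),world(p,a['xy'],.02)) for a in t])
go(.359,.305,.012,93)
E
```

```text
[(0.3545, 0.3057, [45.1, 64.5], np.float32(2.9))] [(0.3545, 0.3056, [44.4, 63.4], np.float32(2.9))]
[(array([289.,  64.]), array([0.25524933, 0.30905782, 0.02      ])), (array([167., 136.]), array([0.31750949, 0.20879232, 0.02      ])), (array([279., 187.]), array([0.3570389 , 0.30574133, 0.02      ])), (array([396., 186.]), array([0.35053549, 0.40960535, 0.02      ]))]
yaw now 92.9 d 0.1 | rot [-0.0, -0.0, -0.002] shift [0.6, 0.3, 178.2] rows>=2.9 q7 0.78 t 26.8 eef [0.3596, 0.3047, 0.1902] w 60.1 F [0.0, 0.7, 0.2] g 0.0
```

View pics/w9.png

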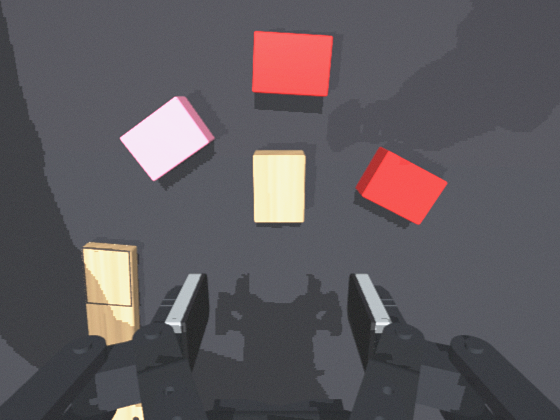

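The pale block is at (279,187), with the two reds and the pink clear of the fingers. Its top face measures about 45×60 mm at its assumed height of 30 mm.

Request:
jog_arm:
  motion:
    - [0,0,0,3,1,50,60]
    - [0,0,0,3,1,100,60]
    - [0,0,0,3,1,140,60]
    - [0,0,0,3,1,168,60]
    - [0,0,0,3,1,178,60]
    - [0,0,0,3,1,179,60]
    - [0,0,0,3,1,179,45]
    - [0,0,0,3,1,179,30]
    - [0,0,0,3,1,179,20]
    - [0,0,0,3,1,179,20]
  grip_force: 40

```text
t: 28.02
eef_pos: [0.3571, 0.3066, 0.0125]
tool_rot: [0.001, -0.026, 1.0, 0.001]
contact_force: [-0.9, -1.3, 7.4]
gripper_width: 0.5
grasp_force: 41.6
```

Request:
jog_arm:
  motion:
    - [0,0,0,0,0,0,20]
    - [0,0,0,0,0,-15,20]
    - [0,0,0,0,0,-50,20]
    - [0,0,0,0,0,-90,20]
    - [0,0,0,0,0,-110,20]
    - [0,0,0,0,0,-110,20]

```text
t: 28.78
eef_pos: [0.3573, 0.3068, 0.1235]
tool_rot: [0.002, -0.026, 1.0, 0.002]
contact_force: [0.7, -0.4, -0.6]
gripper_width: 0.507
grasp_force: 41.0
```

```bash
python3 - <<'E'
from h import *
go(.459,.1425,.13,87.5)
E
```

```text
yaw now 93.0 d -5.5 | rot [0.003, 0.003, 0.096] shift [-93.0, -169.3, -6.7] rows>=3.1 q7 0.76 t 28.8 eef [0.3573, 0.3068, 0.1235] w 43.3 F [0.7, -0.4, -0.6] g 41.0
```

Request:
jog_arm:
  motion:
    - [0,0,0.03,-35,-45,-6,20]
    - [0,0,0.06,-70,-90,-6,20]
    - [0,0,0.096,-105,-135,-6,20]
    - [0,0,0.096,-123,-169,-6,20]
    - [0,0,0.096,-123,-169,-6,20]
    - [0,0,0.096,-123,-169,-6,20]
    - [0,0,0.096,-123,-169,-6,20]

```text
t: 29.65
eef_pos: [0.4871, 0.1448, 0.1269]
tool_rot: [-0.0, 0.021, 1.0, 0.0]
contact_force: [-0.2, -1.3, -0.8]
gripper_width: 0.504
grasp_force: 41.0
```

```bash
python3 - <<'E'
from h import *
p=wrist();save(p,'w10');print(proj(p,[.459,.1425,.016]))
go(.459,.1425,.13,87.5)
E
```

```text
[271.78081934 172.57485949]
yaw now 87.6 d -0.1 | rot [0.0, -0.001, 0.002] shift [28.1, -3.5, -2.9] rows>=0.5 q7 1.15 t 29.7 eef [0.4872, 0.1448, 0.1271] w 43.5 F [0.2, 0.4, -0.7] g 41.0
```

View pics/w10.png

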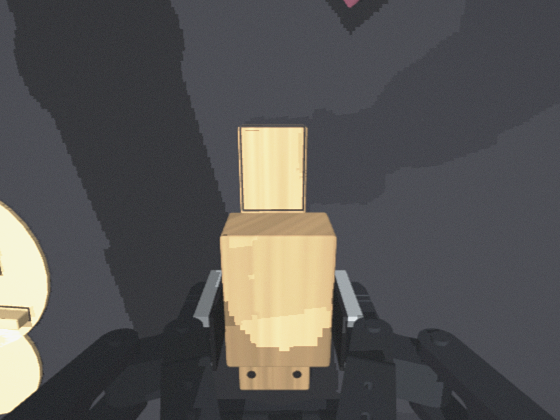

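The whole outline is visible: columns 241–305, rows 127–210, centred at about (273,169). The block is held squarely.

```bash
python3 - <<'E'
from h import *
p=wrist()
q=np.array([world(p,c,.016)[:2] for c in [(241,127.5),(305.5,127),(303.5,210),(242.5,211)]]);print(np.round(q,4).tolist(),q.mean(0))
e=q[2]+q[3]-q[0]-q[1];print(np.degrees(np.arctan2(e[1],e[0])))
c=q.mean(0);go(c[0]+.0005,c[1]+.0008,.0305,87.6)
E
```

```text
[[0.4271, 0.1229], [0.4285, 0.167], [0.488, 0.1645], [0.4869, 0.1196]] [0.4576385 0.1435058]
-2.760870063255302
yaw now 87.6 d -0.0 | rot [0.0, -0.0, 0.0] shift [29.2, -1.6, 96.7] rows>=1.6 q7 1.15 t 29.8 eef [0.4874, 0.1447, 0.1272] w 43.3 F [-1.0, 0.5, 0.1] g 41.0
```

Request:
jog_arm:
  motion:
    - [0,0,0,29,-2,5,20]
    - [0,0,0,29,-2,20,20]
    - [0,0,0,29,-2,55,20]
    - [0,0,0,29,-2,80,20]
    - [0,0,0,29,-2,92,20]
    - [0,0,0,29,-2,97,20]
    - [0,0,0,29,-2,98,20]
    - [0,0,0,29,-2,98,20]

```text
t: 30.75
eef_pos: [0.4596, 0.143, 0.0299]
tool_rot: [0.001, 0.022, 1.0, 0.0]
contact_force: [-0.2, -0.7, -0.3]
gripper_width: 0.504
grasp_force: 41.0
```

Request:
jog_arm:
  motion:
    - [0,0,0,0,0,0.8,20]
    - [0,0,0,0,0,1.6,20]
    - [0,0,0,0,0,1.6,20]

```text
t: 31.12
eef_pos: [0.4594, 0.143, 0.0285]
tool_rot: [0.0, 0.022, 1.0, 0.0]
contact_force: [-2.5, -0.9, 7.9]
gripper_width: 0.502
grasp_force: 41.9
```

Request:
jog_arm:
  motion:
    - [0,0,0,0,0,-0.4,20]
    - [0,0,0,0,0,-0.4,50]
    - [0,0,0,0,0,-0.4,56]
    - [0,0,0,0,0,-0.4,58]
    - [0,0,0,0,0,-0.4,58]
    - [0,0,0,0,0,-20,58]
    - [0,0,0,0,0,-60,60]
    - [0,0,0,0,0,-110,70]
    - [0,0,0,0,0,-150,80]
    - [0,0,0,0,0,-150,80]

```text
t: 32.38
eef_pos: [0.461, 0.1436, 0.1807]
tool_rot: [0.003, 0.022, 1.0, 0.002]
contact_force: [-0.5, 0.5, -0.6]
gripper_width: 0.941
grasp_force: 0.0
```

```bash
python3 - <<'E'
from h import *
p=wrist();save(p,'w11')
print(rects(p,.458,.1435,.046,.06,.5,pale));print([(a['xy'],world(p,a['xy'],.016)) for a in bot.tip_of('heel_block',p)][:1])
go(.4575,-.3555,.19,91.5)
E
```

```text
[(0.4707, 0.1431, [45.0, 96.5], np.float32(-2.3))]
[([275.3, 190.3], array([0.46089011, 0.14271653, 0.016     ]))]
yaw now 87.5 d 4.0 | rot [0.0, 0.0, -0.07] shift [-20.6, -497.8, -12.6] rows>=8.0 q7 1.12 t 32.5 eef [0.4587, 0.1428, 0.1775] w 80.1 F [0.8, 0.4, 0.0] g 0.0
```

View pics/w11.png

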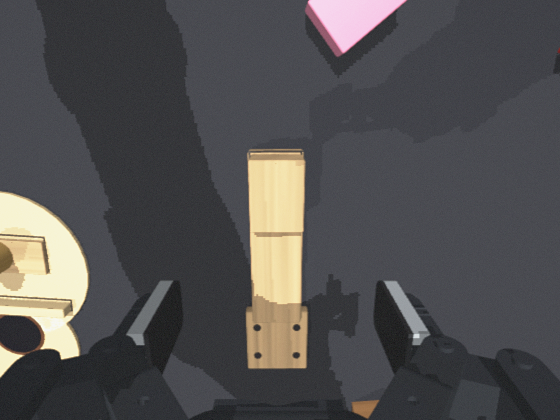

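Heel block sits at the foot end, top face about columns 250–303 and rows 158–233. Now to the cap.

```bash
python3 - <<'E'
from h import *
p=wrist()
q=np.array([world(p,c,.046)[:2] for c in [(249.5,158),(304,158),(302.5,233),(252,233)]]);print(np.round(q,4).tolist(),q.mean(0))
E
```

```text
[[0.423, 0.1236], [0.4248, 0.1649], [0.4857, 0.1625], [0.484, 0.1215]] [0.45438302 0.14313293]
```

Request:
jog_arm:
  motion:
    - [0,0,-0.07,-2,-40,-13,80]
    - [0,0,-0.07,-4,-95,-13,80]
    - [0,0,-0.07,-6,-150,-13,80]
    - [0,0,-0.07,-8,-205,-13,80]
    - [0,0,-0.07,-11,-260,-13,80]
    - [0,0,-0.07,-13,-315,-13,80]
    - [0,0,-0.07,-15,-370,-13,80]
    - [0,0,-0.07,-18,-425,-13,80]
    - [0,0,-0.07,-20,-480,-13,80]
    - [0,0,-0.07,-21,-498,-13,80]

```text
t: 33.78
eef_pos: [0.4561, -0.359, 0.1889]
tool_rot: [-0.002, -0.011, 1.0, -0.0]
contact_force: [-0.0, 0.3, 0.1]
gripper_width: 0.935
grasp_force: 0.0
```

Request:
jog_arm:
  motion:
    - [0,0,0,0,0,0,70]
    - [0,0,0,0,0,0,70]
    - [0,0,0,0,0,0,70]

```text
t: 34.15
eef_pos: [0.4587, -0.3536, 0.1905]
tool_rot: [-0.0, -0.014, 1.0, 0.001]
contact_force: [-0.6, -0.6, -0.4]
gripper_width: 0.816
grasp_force: 0.0
```

```bash
python3 - <<'E'
from h import *
p=wrist();save(p,'w12')
r=rects(p,.4575,-.3555,.009,.06,.5,dark);print(r);
if r: go(r[0][0],r[0][1],.02,r[0][3]+90)
E
```

```text
[(0.454, -0.3572, [38.5, 51.0], np.float32(0.0))]
yaw now 91.6 d -1.6 | rot [0.001, 0.0, 0.029] shift [4.8, -3.3, 170.6] rows>=2.7 q7 2.30 t 34.2 eef [0.4587, -0.3539, 0.1906] w 70.0 F [0.2, -0.4, 0.0] g 0.0
```

Cap measures 38.5×51 mm at its height and lies square to the fingers. Descending.

Request:
jog_arm:
  motion:
    - [0,0,0.01,5,-3,50,65]
    - [0,0,0.01,5,-3,100,55]
    - [0,0,0.01,5,-3,145,50]
    - [0,0,0.01,5,-3,170,48]
    - [0,0,0.01,5,-3,182,48]
    - [0,0,0.01,5,-3,187,48]
    - [0,0,0.01,5,-3,188.5,48]
    - [0,0,0.01,5,-3,188.5,48]
  grip_force: 25

```text
t: 35.2
eef_pos: [0.4538, -0.3591, 0.0031]
tool_rot: [0.001, -0.008, 1.0, -0.0]
contact_force: [-0.9, -0.7, -0.4]
gripper_width: 0.563
grasp_force: 0.0
```

Request:
jog_arm:
  motion:
    - [0,0,0,0,0,0,42]
    - [0,0,0,0,0,0,36]
    - [0,0,0,0,0,0,30]
    - [0,0,0,0,0,0,25]

```text
t: 35.7
eef_pos: [0.4536, -0.359, 0.003]
tool_rot: [0.0, -0.008, 1.0, -0.0]
contact_force: [-0.7, 0.7, 5.4]
gripper_width: 0.432
grasp_force: 25.0
```

Request:
jog_arm:
  motion:
    - [0,0,0,0,0,-10,20]
    - [0,0,0,0,0,-50,20]
    - [0,0,0,0,0,-100,20]
    - [0,0,0,0,0,-140,20]
    - [0,0,0,0,0,-140,20]
    - [0,0,0,0,0,-140,20]

```text
t: 36.45
eef_pos: [0.453, -0.3584, 0.1421]
tool_rot: [-0.0, -0.008, 1.0, 0.0]
contact_force: [0.1, 0.0, 0.1]
gripper_width: 0.433
grasp_force: 25.4
```

```bash
python3 - <<'E'
from h import *
go(.487,.143,.14,87.4)
E
```

```text
yaw now 90.9 d -3.5 | rot [0.0, -0.0, 0.062] shift [-42.2, 500.8, 2.3] rows>=8.0 q7 2.33 t 36.5 eef [0.453, -0.3584, 0.1421] w 36.9 F [0.1, 0.0, 0.1] g 25.4
```

Request:
jog_arm:
  motion:
    - [0,0,0.062,-3,40,2,20]
    - [0,0,0.062,-8,95,2,20]
    - [0,0,0.062,-12,150,2,20]
    - [0,0,0.062,-17,205,2,20]
    - [0,0,0.062,-22,260,2,20]
    - [0,0,0.062,-26,315,2,20]
    - [0,0,0.062,-31,370,2,20]
    - [0,0,0.062,-36,425,2,20]
    - [0,0,0.062,-40,480,2,20]
    - [0,0,0.062,-42,501,2,20]

```text
t: 37.7
eef_pos: [0.4858, 0.1466, 0.1388]
tool_rot: [-0.001, 0.02, 1.0, -0.0]
contact_force: [-0.1, -0.6, 0.2]
gripper_width: 0.434
grasp_force: 25.4
```

Request:
jog_arm:
  motion:
    - [0,0,0,0,0,0,20]
    - [0,0,0,0,0,0,20]
    - [0,0,0,0,0,0,20]

```text
t: 38.08
eef_pos: [0.4869, 0.141, 0.1399]
tool_rot: [-0.0, 0.024, 1.0, -0.0]
contact_force: [0.1, -0.4, 0.1]
gripper_width: 0.438
grasp_force: 25.4
```

```bash
python3 - <<'E'
from h import *
p=wrist();save(p,'w13')
im=rectify(p,.457,.143,.046,.05,.5);g=im[...,0].astype(int)
# profile along x (rows) at mid columns; along y (cols) at mid rows
c=int((.143+.05-.143)/.0005)
print('x prof',[(round(.507-i*.0005,4),int(g[i,c-15:c+15].mean())) for i in range(110,190,2)])
print('y prof',[(round(.193-i*.0005,4),int(g[120:140,i].mean())) for i in range(44,160,2)])
go(.457,.143,.052,87.4)
E
```

```text
x prof [(0.452, 244), (0.451, 244), (0.45, 244), (0.449, 244), (0.448, 244), (0.447, 244), (0.446, 244), (0.445, 244), (0.444, 244), (0.443, 244), (0.442, 244), (0.441, 244), (0.44, 244), (0.439, 244), (0.438, 244), (0.437, 244), (0.436, 244), (0.435, 244), (0.434, 244), (0.433, 244), (0.432, 245), (0.431, 240), (0.43, 245), (0.429, 232), (0.428, 171), (0.427, 169), (0.426, 234), (0.425, 160), (0.424, 76), (0.423, 74), (0.422, 67), (0.421, 67), (0.42, 68), (0.419, 68), (0.418, 70), (0.417, 69), (0.416, 73), (0.415, 76), (0.414, 75), (0.413, 76)]
y prof [(0.171, 67), (0.17, 67), (0.169, 68), (0.168, 67), (0.167, 71), (0.166, 171), (0.165, 223), (0.164, 226), (0.163, 227), (0.162, 228), (0.161, 230), (0.16, 232), (0.159, 234), (0.158, 234), (0.157, 235), (0.156, 233), (0.155, 232), (0.154, 232), (0.153, 241), (0.152, 245), (0.151, 245), (0.15, 245), (0.149, 245), (0.148, 245), (0.147, 244), (0.146, 244), (0.145, 245), (0.144, 245), (0.143, 245), (0.142, 243), (0.141, 242), (0.14, 243), (0.139, 243), (0.138, 244), (0.137, 245), (0.136, 244), (0.135, 243), (0.134, 240), (0.133, 240), (0.132, 241), (0.131, 242), (0.13, 242), (0.129, 242), (0.128, 242), (0.127, 242), (0.126, 242), (0.125, 242), (0.124, 244), (0.123, 233), (0.122, 94), (0.121, 73), (0.12, 75), (0.119, 76), (0.118, 76), (0.117, 76), (0.116, 72), (0.115, 67), (0.114, 57)]
yaw now 87.2 d 0.2 | rot [-0.001, -0.0, -0.003] shift [30.0, 0.3, 88.0] rows>=1.5 q7 1.21 t 38.1 eef [0.487, 0.1413, 0.14] w 36.8 F [-0.7, 0.1, 0.5] g 25.4
```

Request:
jog_arm:
  motion:
    - [0,0,0,29,1,10,20]
    - [0,0,0,29,1,40,20]
    - [0,0,0,29,1,70,20]
    - [0,0,0,29,1,83,20]
    - [0,0,0,29,1,88,20]
    - [0,0,0,29,1,89,20]
    - [0,0,0,29,1,89,20]

```text
t: 39.0
eef_pos: [0.4588, 0.1453, 0.0519]
tool_rot: [0.001, 0.023, 1.0, 0.0]
contact_force: [0.4, -0.2, -0.5]
gripper_width: 0.434
grasp_force: 25.4
```

Request:
jog_arm:
  motion:
    - [0,0,0,0,0,0.8,20]
    - [0,0,0,0,0,1.6,20]
    - [0,0,0,0,0,1.6,20]

```text
t: 39.38
eef_pos: [0.4582, 0.1452, 0.0497]
tool_rot: [0.0, 0.023, 1.0, 0.0]
contact_force: [-0.2, -0.4, 0.8]
gripper_width: 0.437
grasp_force: 25.4
```

Request:
jog_arm:
  motion:
    - [0,0,0,0,-1,0.7,20]
    - [0,0,0,0,-1,0.7,42]
    - [0,0,0,0,-1,0.7,47]
    - [0,0,0,0,-1,0.7,49]
    - [0,0,0,0,-1,0.7,50]
    - [0,0,0,0,-1,-20,50]
    - [0,0,0,0,-1,-60,60]
    - [0,0,0,0,-1,-110,70]
    - [0,0,0,0,-1,-150,80]
    - [0,0,0,0,-1,-150,80]

```text
t: 40.62
eef_pos: [0.4602, 0.145, 0.2027]
tool_rot: [0.003, 0.023, 1.0, 0.002]
contact_force: [-0.8, -0.3, -0.1]
gripper_width: 0.941
grasp_force: 0.0
```

```bash
python3 - <<'E'
from h import *
w=wrist()
cap=lambda i:(i[...,0]<140)&(i[...,0]-i[...,2]>12)
print('cap',rects(w,.458,.144,.055,.05,.5,cap,150))
go(.36,.42,.25,45)
save(w,'w14')
t=bot.read_camera('top')
for c,z in ((w,.055),):
    pass
a=cv2.resize(w['pixels'][120:300,180:380],None,fx=2,fy=2,interpolation=cv2.INTER_CUBIC)
b=cv2.resize(t['pixels'][150:270,310:400],None,fx=3,fy=3,interpolation=cv2.INTER_CUBIC)
save({'pixels':np.hstack([a,b])},'fin')
E
```

```text
cap [(0.4635, 0.1445, [43.3, 88.4], np.float32(-0.9))]
yaw now 87.4 d -42.4 | rot [0.003, 0.002, 0.74] shift [111.2, 270.7, -49.0] rows>=4.7 q7 1.15 t 40.7 eef [0.4589, 0.1446, 0.2008] w 80.3 F [0.6, -0.1, -0.3] g 0.0
```

View pics/fin.png

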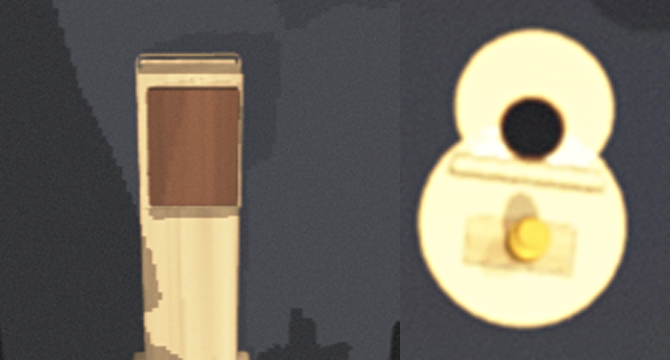

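```bash
python3 - <<'E'
from h import *
t=bot.read_camera('top')
for z in (.01,.046,.063): print(z,proj(t,[.5138,-.1205,z]))
g=t['pixels'].astype(int);m=((g[...,0]-g[...,2]>110)).astype(np.uint8);m[:210]=0;m[255:]=0;m[:,:325]=0;m[:,380:]=0
v,u=np.nonzero(m);print('gold',u.mean(),v.mean(),len(u),u.min(),u.max(),v.min(),v.max())
E
```

```text
0.01 [348.84527223 231.42859753]
0.046 [350.82903518 229.0986279 ]
0.063 [351.80905396 227.94757607]
gold 351.44954128440367 229.6559633027523 218 340 360 222 237
```

Request:
jog_arm:
  motion:
    - [0,0,0,30,50,-20,80]
    - [0,0,0,50,100,-40,80]
    - [0,0,0,70,150,-40,80]
    - [0,0,0,70,150,-40,80]
    - [0,0,0,70,150,-40,80]
    - [0,0,0,70,150,-40,80]

```text
t: 41.52
eef_pos: [0.3954, 0.2955, 0.2388]
tool_rot: [-0.001, 0.024, 1.0, -0.001]
contact_force: [-0.4, -0.0, -0.2]
gripper_width: 0.941
grasp_force: 0.0
```

The weight is centred on the patch to about 3 mm, and the cap to about 2–3 mm on the block. The arm is clear, so I'm handing in.

```bash
python3 -c "
from station import bot
print(bot.hand_in())"
```

```text
the job is handed in; nothing more can be done
None
```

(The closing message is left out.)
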